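# Close and latch a book transit case

### The job

Close the wooden book case: slide its loose cap home against the rubber seal, swing the latch's wire bail over so that its bar drops behind the two keeper hooks on the cap, then push the lever back and right down past centre so that it locks flat and clamps the cap tight on the seal. Keep the cap flat on its board, leave the mug, the beech block and the loupe where they are, and let go of everything.

Things in the scene. Friction and masses are not known exactly. Their poses are not given: they have to be found in the camera images.
- case: fixed case: base board 380 x 190 x 10 mm with a wooden body (145 long, 150 wide, top 70 mm above the table) and a 70 mm tongue that guides the cap. Origin: on the table, middle of the seam plane. x points level from the body (x = -145 to 0 mm) through the seam to the cap, y across, z up. The draw latch stands on the body's top
- latch_pivot (a point): lever's pivot axis (parallel to the case's y), midway between its two brackets (42 mm apart): at x = -40, y = 0, z = 100 mm of the case
- cap: loose hollow wooden cap, 100 long, 150 wide, 60 mm high, 0.9 kg; slides on the board over the tongue (1.5 mm play, friction 3 to 8 N). Origin: under the middle of its open rim; x points to its closed end, away from the body. It starts with the rim at x = 25 to 45 mm of the case and touches the seal at x = 6; pressed closer it springs back a little
- cap_end (a point): middle of the cap's closed outer end face, 40 mm above the table; push here, against the case's x, to slide the cap home
- keeper (a point): where the bar's middle lies when hooked: 22.5 mm past the cap's rim, 16.5 above its top. 31 mm to each side (y) stands a hook 10 mm wide: foot under the bar, upright on the seam side, lip reaching 5 mm over the bar (10.5 to 14.5 mm up). Bring the bar down 6 mm or more beyond (+x), then draw it back under the lips. The 52 mm window between is free to the cap's top, for fingers
- bail: wire bail: rigid U of two 6 mm rods, 84 mm apart, from the pin on the lever to the bar, 86.5 mm from the pin. Origin: middle of the pin, 22 mm from the lever's pivot; y as the case's. It swings freely under its weight: starts resting on its back stop, and falls to the cap once past upright
- bail_bar (a point): middle of the bail's bar: steel, 9 mm thick, 92 long, parallel to the case's y, with a free-turning black roller (13 mm thick, 40 long) on its middle to pinch from above. Starts thrown back over the body, up to 0.2 m above the table. It gets past the hooks only with the cap home and the lever leaning to the cap; pulling it away from the body draws the lever along (5 N)
- lever_tip (a point): end of the lever's handle, a steel strip 28 mm wide and 5 mm thick that ends 74 mm from the pivot and passes between the bail's rods
- lever (a joint): lever angle q, rad: 0 locked, handle flat over the body, pointing against the case's x, 104 mm above the table; 1.57 upright; more leans to the cap (stop 2.5). Pin from the pivot: x = -22 cos q - 3 sin q, z = 22 sin q - 3 cos q mm. Friction 0.1 N m holds it. With the bail hooked it stiffens from about 0.7 rad as the seal is squeezed, then locks over centre near 0.2
- seal (a joint): squeeze of the rubber seal, m: 0 free, about 0.004 when the latch is locked; stiffness 4 N/mm, stop at 0.0065
- tea_mug: bystander: mug 101 mm high, on the table; leave it alone
- press_block: bystander: beech block 40 x 120 x 25 mm; leave it alone
- loupe: bystander: black loupe 37 mm across, 38 mm high; leave it alone

How it is judged:
By the outcome, as a careful person would: the job done as asked, in the order asked, and still so for the second after the job is handed in, with the robot touching nothing.
It also fails if it takes over 58 s, if anything falls off the work surface, if the arm or the gripper's body presses on something with over 40 N, if the wrist force passes 120 N, or if a joint passes its speed limit or range.

### The arm

A 6-joint arm with a two-finger parallel gripper is mounted at the origin on a cart in front of the work surface, level with it; the furniture and walls round the work are solid. World frame = base frame: x ahead of the robot, y to its left, z up, the work surface at z = 0. Lengths are in m, angles in rad, forces in N, time in s.
With the tool pointing down it reaches from about 0.375 to 0.9 m from the base axis. Payload 3.1 kg.
Tool frame: the origin (TCP) lies midway between the tips of the shut fingers; the grasp point (between the pads) lies pinch_z behind it (pinch_z is the distance from the TCP to the grasp point, in m); y points along the fingers, z is the direction in which the jaws open and shut, and the axes are right-handed (so a half turn about y gives the same grasp; the last joint's range is limited). The gripper opens to 87 mm and grips with 3 to 60 N. Pads are 19 mm wide; open, the fingers measure 117 mm over their backs; the gripper's body (75 mm by 190 mm) begins 51 mm behind the grasp point.
Start: joints at [-0.178, 0.527, 1.433, -0, 1.181, -0.178], TCP at [0.625, 0, 0.223] pointing down, gripper open.
Joint ranges: [-3.08, 3.08], [-0.75, 2.2], [0.22, 2.44], [-1.43, 4.57], [0, 2.65], [-2.85, 2.85]. Speed limits (rad/s): [2.79, 2.79, 3.14, 3.14, 3.14, 3.14].

### API

Orientations are given as a unit quaternion [x, y, z, w].
In Python, from rig import get_obs, camera, hand_in, pinch_z gives the robot as it stands. The module is installed in compiled form; this text tells all that it offers.
- The arm moves only by the tool arm_command, never from a script. Its argument "plan" is a list of rows, each a list of 2 entries, a list of its own where there are three numbers: the shift along the world's x, y, z in units of 25 mm (1.0 is 25 mm), then the turn about the world's z in units of 5 degrees (1.0 is 5 degrees). A call has 1 to 5 rows; each row is the pose to reach, as a shift and turn from the pose commanded when the call began; what a row does not reach only later rows make up. A row lasts 1/10 s, in which the tool goes at most 50 mm and 8.59 degrees, less where a joint would pass 70% of its speed; a pose out of reach is approached as far as the arm can. A call with a gripper value outside its range is refused whole. "fingers" is the opening, from -1 (shut) to 1 (fully open), set as the call begins (left out, the last holds). The fingers move at their own pace and stop on an object; "force" is the grip in N (left out, the last holds). Time passes only in rows, so rows that repeat a pose let the fingers close. It gives the time, the measured TCP pose, the force and the opening at its end, in the units of the state.
- get_obs(): the state, without advancing time (a new reading comes with each control period).
- camera(name): name is "scene" or "side" or "wrist"; returns a dict with "pixels" (480x640x3 uint8, red, green, blue), "camera_matrix" (3x3 intrinsics, pixels), "distortion" ([k1, k2, p1, p2, k3] as OpenCV has them; the pictures are not rectified), "R" (3x3) and "t" (3): a world point X has camera coordinates R X + t. Camera axes: x right, y down, z forward; pixel columns grow to the right and rows downward; lengths in m; the calibration is good to about 2 mm. A picture is of the moment at which its call begins. There is no depth.
- hand_in(): hands the job in, once; it reports no verdict.
The state is a dict: "time": time; "q": joint angles; "joint_velocities": joint speeds; "joint_torque": joint torques, N m; "position": TCP position; "tool_rot": TCP orientation; "ft_force": force on the tool from outside, world axes, zero at the start; "moment": the same for the moment, N m; "grip_width": finger opening in m.
Only numpy, scipy, OpenCV 4.12 (cv2) and the standard library are available. Lean on these libraries where they do the work, as an engineer would, in place of code of your own. Each camera call takes 0.05 s, during which the arm holds its last target.

## Working session

There is one attempt and no reset: what is moved stays moved. The work goes in short steps, Python scripts to look and compute and a tool call to move; the robot and the scene stay as the last step left them, time stands still between calls to the robot, and variables do not carry over. Pictures are saved under pics/ and viewed, and the job is handed in when it is done.

Besides the shell and the picture viewer there is one more tool, called as name([rows], argument=value, ...), one row to a line, values as JSON. arm_command: Moves the arm, as the interface text tells. Its arguments: {"type":"object","properties":{"plan":{"type":"array"},"fingers":{"type":"number"},"force":{"type":"number"}},"required":["plan"]}

```bash
mkdir -p pics
python3 - <<'E'
from rig import get_obs, camera, pinch_z
import cv2,json,numpy as np
print(pinch_z if not callable(pinch_z) else pinch_z()); print(get_obs())
for n in ["scene","side","wrist"]:
    c=camera(n); cv2.imwrite(f"pics/{n}0.png",c["pixels"][:,:,::-1])
    print(n,c["camera_matrix"],c["distortion"],c["R"],c["t"])
E
```

```text
0.0187
{'time': 0.0, 'q': array([-1.78509944e-01,  5.28479765e-01,  1.43390604e+00, -8.09901962e-06,
        1.18140395e+00, -1.78555988e-01]), 'joint_velocities': array([ 8.78542515e-04, -9.81452642e-04, -1.74420958e-03,  9.29288834e-05,
       -1.11537107e-03, -6.53925112e-04]), 'joint_torque': array([-5.45745443e-04, -4.40045428e+01, -1.76593530e+01,  6.32597599e-02,
        5.83207863e-02, -1.53719384e-04]), 'position': array([6.24260700e-01, 1.54315662e-04, 2.21562102e-01]), 'tool_rot': array([-0.50045716,  0.50062399, -0.49935084,  0.4995668 ]), 'ft_force': array([ 0.21991611, -0.53270177,  0.97368484]), 'moment': array([ 0.04765808,  0.03518748, -0.0214486 ]), 'grip_width': 0.08737910092871827}
scene [[528.47664053   0.         318.08047208]
 [  0.         528.47664053 242.26641225]
 [  0.           0.           1.        ]] [-0.01303136  0.          0.          0.          0.        ] [[ 0.5306886  -0.84755953 -0.00353023]
 [-0.6028155  -0.37451078 -0.70452477]
 [ 0.59580457  0.37601134 -0.70967062]] [-0.31070953  0.3875647   0.94220037]
side [[438.21164701   0.         322.20168453]
 [  0.         438.21164701 237.24712305]
 [  0.           0.           1.        ]] [-0.10235377  0.          0.          0.          0.        ] [[ 0.92761614 -0.37353152  0.00157805]
 [-0.23571962 -0.58864528 -0.77326127]
 [ 0.28976637  0.71691766 -0.63408558]] [-0.53007189  0.19370807  0.90375456]
wrist [[419.15718586   0.         319.95524971]
 [  0.         419.15718586 242.38368773]
 [  0.           0.           1.        ]] [0.03174435 0.         0.         0.         0.        ] [[ 9.99999417e-01  2.66021497e-04 -1.04669079e-03]
 [ 5.42914209e-04 -9.61647358e-01  2.74288285e-01]
 [-9.33580854e-04 -2.74288693e-01 -9.61646942e-01]] [-0.62396471 -0.03267055  0.39089437]
```

View pics/scene0.png

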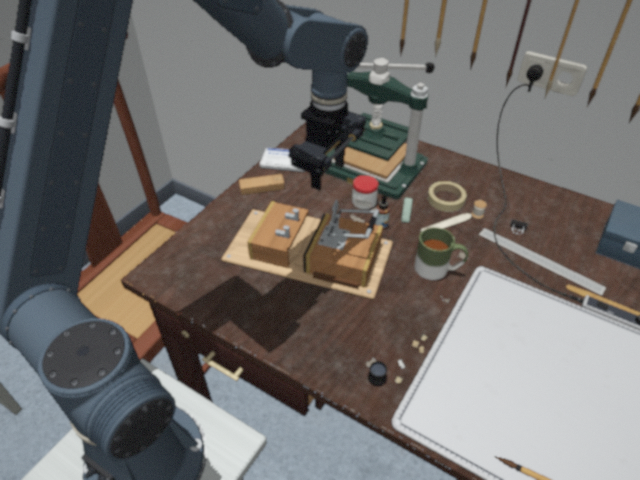

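View pics/side0.png

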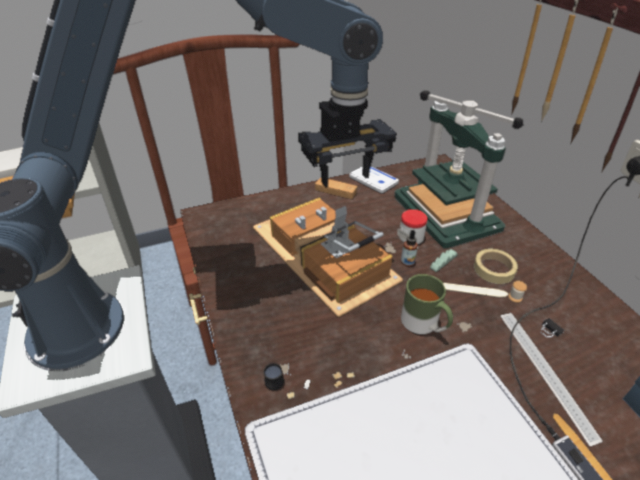

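View pics/wrist0.png

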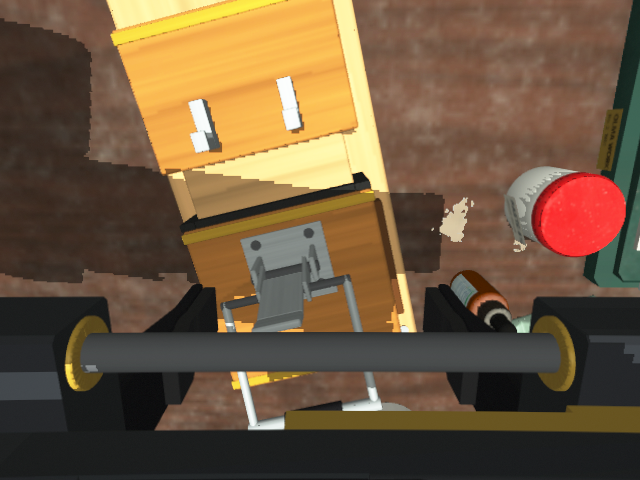

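The wrist view shows the cap at the top, with its hooks at about (200,140) and (292,120). The seam and black seal run from (185,225) to (370,180). The lever is near (280,300) and the bail runs down to the bar at about (315,415). I'll enlarge crops to get exact points.

Run:
```python
import cv2
a=cv2.imread("pics/scene0.png")[195:305,210:410]; cv2.imwrite("pics/scene0c.png",cv2.resize(a,None,fx=4,fy=4,interpolation=cv2.INTER_CUBIC))
a=cv2.imread("pics/side0.png")[180:320,240:420]; cv2.imwrite("pics/side0c.png",cv2.resize(a,None,fx=4,fy=4,interpolation=cv2.INTER_CUBIC))
```

```text
(no output)
```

View pics/scene0c.png

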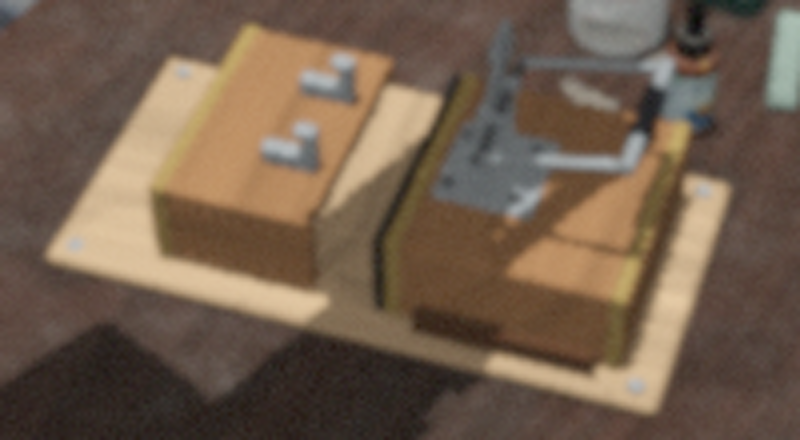

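View pics/side0c.png

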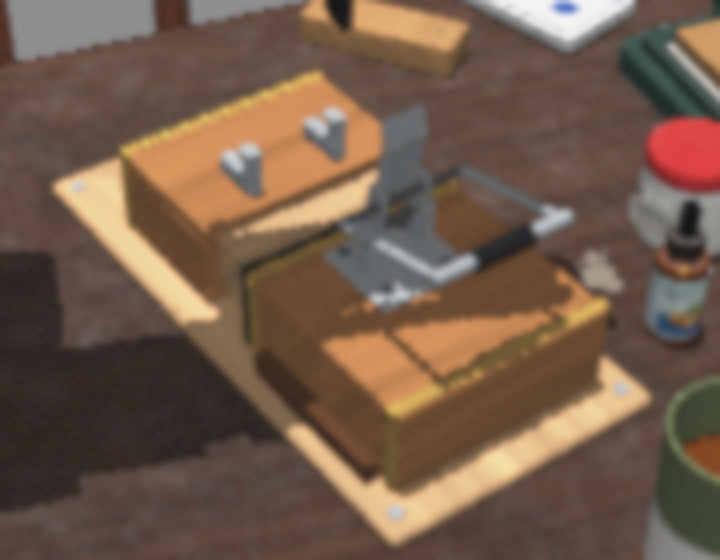

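```bash
cat > h.py <<'E'
import numpy as np, cv2
from rig import get_obs, camera
def proj(c,X):
    rv=cv2.Rodrigues(c["R"])[0]
    return cv2.projectPoints(np.asarray(X,float).reshape(-1,3),rv,c["t"],c["camera_matrix"],c["distortion"])[0][:,0]
def ray(c,uv):
    n=cv2.undistortPoints(np.array([[uv]],float),c["camera_matrix"],c["distortion"])[0,0]
    return -c["R"].T@c["t"], c["R"].T@np.array([n[0],n[1],1])
def T(p,X):
    X=np.atleast_2d(np.asarray(X,float)); c,s=np.cos(p[2]),np.sin(p[2])
    return np.c_[p[0]+c*X[:,0]-s*X[:,1], p[1]+s*X[:,0]+c*X[:,1], X[:,2]]
E
cat > fit.py <<'E'
from h import *; import pickle
from scipy.optimize import least_squares
C={}
for n in ["scene","side","wrist"]:
    C[n]=camera(n)
pickle.dump(C,open("cams0.pkl","wb"))
S=lambda u,v:(210+u/4,195+v/4); D=lambda u,v:(240+u/4,180+v/4)
# kind, y sign etc. cap axis = x
obs=[("scene",("b",1,1),S(175,57)),("scene",("b",1,-1),S(47,258)),("scene",("b",-1,-1),S(658,412)),("scene",("b",-1,1),S(730,183)),
("side",("b",1,-1),D(57,187)),("side",("b",-1,-1),D(395,543)),("side",("b",-1,1),D(650,398)),
("side",("f",-.145,-.075,.07),D(390,412)),("side",("f",-.145,.075,.07),D(606,303)),
("scene",("f",-.145,-.075,.07),S(632,298)),("scene",("f",-.145,.075,.07),S(690,125)),
("scene",("c",.1,-.075,.07),S(155,190)),("scene",("c",.1,.075,.07),S(248,25)),("scene",("c",0,.075,.07),S(392,58)),("scene",("c",0,-.075,.07),S(315,215)),
("side",("c",.1,-.075,.07),D(122,152)),("side",("c",.1,.075,.07),D(320,72)),("side",("c",0,-.075,.07),D(215,233)),
("wrist",("c",0,-.075,.07),(163,173)),("wrist",("c",0,.075,.07),(357,128)),
("wrist",("c",.1,-.075,.07),(112,37)),
("wrist",("f",0,-.075,.07),(184,240)),("wrist",("f",0,.075,.07),(371,192)),
]
def res(p,full=False):
    r=[]
    for n,k,uv in obs:
        if k[0]=="b": X=(p[3]+k[1]*.19,k[2]*.095,.01)
        elif k[0]=="f": X=k[1:]
        else: X=(p[4]+k[1],)+k[2:]
        r.append(proj(C[n],T(p,X))[0]-uv)
    return np.array(r) if full else np.ravel(r)
f=least_squares(res,[.6,.1,1.8,0,.035],loss="soft_l1")
print(f.x)
for o,r in zip(obs,res(f.x,True)): print(o[0],o[1],r.round(1))
np.save("pose.npy",f.x)
E
python3 fit.py
```

```text
[0.585268   0.008874   2.75830793 0.01503651 0.0394171 ]
scene ('b', 1, 1) [ 10.2 108.8]
scene ('b', 1, -1) [-0.1  6.3]
scene ('b', -1, -1) [-27.2 -94.4]
scene ('b', -1, 1) [2.4 3.7]
side ('b', 1, -1) [-6.5  3.7]
side ('b', -1, -1) [ 53.8 -85. ]
side ('b', -1, 1) [0.2 2.8]
side ('f', -0.145, -0.075, 0.07) [ 46.5 -66.1]
side ('f', -0.145, 0.075, 0.07) [-0.2  1.2]
scene ('f', -0.145, -0.075, 0.07) [-24.3 -74.9]
scene ('f', -0.145, 0.075, 0.07) [-0.1  1.1]
scene ('c', 0.1, -0.075, 0.07) [-1.4 -1.3]
scene ('c', 0.1, 0.075, 0.07) [10.7 79.6]
scene ('c', 0, 0.075, 0.07) [12.  51.3]
scene ('c', 0, -0.075, 0.07) [ -5.5 -24.9]
side ('c', 0.1, -0.075, 0.07) [-0.2 -1.3]
side ('c', 0.1, 0.075, 0.07) [-55.9  58.8]
side ('c', 0, -0.075, 0.07) [ 16.5 -21.5]
wrist ('c', 0, -0.075, 0.07) [ 89.5 -76.2]
wrist ('c', 0, 0.075, 0.07) [-167.  153.]
wrist ('c', 0.1, -0.075, 0.07) [ 0.2 -0.2]
wrist ('f', 0, -0.075, 0.07) [ 120.4 -121.2]
wrist ('f', 0, 0.075, 0.07) [-134.1  106. ]
```

The y signs were flipped: the case's +y is world −x.

```bash
sed -i 's/^def res/def fl(k): return (k[0],k[1],-k[2])+k[3:]\nobs=[(n,fl(k),uv) for n,k,uv in obs]\ndef res/' fit.py; python3 fit.py
```

```text
[0.59077949 0.00776654 1.80900841 0.01928383 0.04486303]
scene ('b', 1, -1) [-0.7 -0.5]
scene ('b', 1, 1) [-0. -1.]
scene ('b', -1, 1) [ 0.6 -0.9]
scene ('b', -1, -1) [ 1.2 -0.4]
side ('b', 1, 1) [-1.2 -1.1]
side ('b', -1, 1) [ 1.  -0.4]
side ('b', -1, -1) [ 2.5 -1.1]
side ('f', -0.145, 0.075, 0.07) [3.2 1.4]
side ('f', -0.145, -0.075, 0.07) [2.4 0.7]
scene ('f', -0.145, 0.075, 0.07) [-0.1  0.9]
scene ('f', -0.145, -0.075, 0.07) [ 1.3 -0.4]
scene ('c', 0.1, 0.075, 0.07) [-1.6 -1.2]
scene ('c', 0.1, -0.075, 0.07) [-0.7 -0.1]
scene ('c', 0, -0.075, 0.07) [ 0.8 -0.1]
scene ('c', 0, 0.075, 0.07) [-1.4  2.2]
side ('c', 0.1, 0.075, 0.07) [-0.4 -1.3]
side ('c', 0.1, -0.075, 0.07) [-0.9 -1. ]
side ('c', 0, 0.075, 0.07) [-2.1 -0.9]
wrist ('c', 0, 0.075, 0.07) [-0.5  7.9]
wrist ('c', 0, -0.075, 0.07) [1.9 4.3]
wrist ('c', 0.1, 0.075, 0.07) [-0.7 -0.7]
wrist ('f', 0, 0.075, 0.07) [-1.9 -2.7]
wrist ('f', 0, -0.075, 0.07) [0.4 0.1]
```

```bash
cat >> h.py <<'E'
def tri(obs):
    A=np.zeros((3,3));b=np.zeros(3)
    for c,uv in obs:
        o,d=ray(c,uv); d/=np.linalg.norm(d); P=np.eye(3)-np.outer(d,d); A+=P;b+=P@o
    X=np.linalg.solve(A,b); return X,[proj(c,X)[0]-uv for c,uv in obs]
def tocase(p,X):
    d=np.array(X)-[p[0],p[1],0]; c,s=np.cos(p[2]),np.sin(p[2])
    return np.array([c*d[0]+s*d[1],-s*d[0]+c*d[1],d[2]])
E
python3 - <<'E'
from h import *; import pickle
C=pickle.load(open("cams0.pkl","rb")); p=np.load("pose.npy")
for n,o in [("levertip",[("scene",(335.75,201.25)),("side",(341.5,207.5))]),
 ("bar",[("scene",(372.5,220.75)),("side",(365.5,242))]),("barwrist",[("scene",(372.5,220.75)),("side",(365.5,242)),("wrist",(315,416))])]:
    X,r=tri([(C[k],uv) for k,uv in o]); print(n,X,tocase(p,X),np.round(r,1))
# hooks on wrist: expected
for s in (-1,1):
  for z in (.087,.099): print(proj(C["wrist"],T(p,[p[4]+.0225,s*.031,z])))
for q in (1.2,1.4,1.57,1.7):
  X=T(p,[-.04-.074*np.cos(q),0,.1+.074*np.sin(q)])
  print(q,proj(C["scene"],X),proj(C["side"],X),proj(C["wrist"],X))
print(proj(C["wrist"],T(p,[[-.04,.021,.1],[-.04,-.021,.1]])))
E
```

```text
levertip [ 0.60201797 -0.03612245  0.17925121] [-0.04530153 -0.00056483  0.17925121] [[-0.   0.9]
 [ 0.4 -0.8]]
bar [ 0.62115636 -0.11988794  0.14425091] [-0.1312176   0.00060299  0.14425091] [[ 0.   1.7]
 [ 0.7 -1.7]]
barwrist [ 0.62240718 -0.11778161  0.14169766] [-0.1294659  -0.00110953  0.14169766] [[-0.6  1.9]
 [ 0.7 -1.5]
 [ 1.4  1.8]]
[[290.79028967 115.2353014 ]]
[[289.56996862 114.9325422 ]]
[[203.42863488 137.28882995]]
[[198.57363455 137.89812663]]
1.2 [[344.91999746 207.84321746]] [[347.68125605 215.48691719]] [[288.56542321 360.58520979]]
1.4 [[338.76444612 205.15447614]] [[343.64031405 210.77641229]] [[281.62264571 342.61483624]]
1.57 [[333.33673582 203.61623245]] [[340.10210315 207.59653213]] [[275.58653901 323.83586064]]
1.7 [[329.18276576 202.93590674]] [[337.41131521 205.73621692]] [[271.10031448 307.85442431]]
[[257.98176182 282.92690594]
 [314.14250575 270.03098535]]
```

Run:
```python
import cv2
a=cv2.imread("pics/wrist0.png")[60:440,140:440]; cv2.imwrite("pics/wrist0c.png",cv2.resize(a,None,fx=1.55,fy=1.55,interpolation=cv2.INTER_CUBIC))
```

```text
(no output)
```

View pics/wrist0c.png

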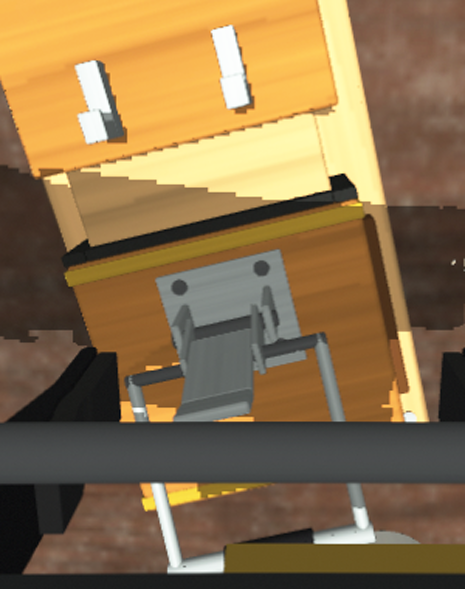

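```bash
cat >> h.py <<'E'
def onplane(c,uv,z):
    o,d=ray(c,uv); return o+d*(z-o[2])/d[2]
P=np.load("pose.npy")
X0=np.array([.625,0,.223])
def units(casept): # shift in units from start pose
    return ((T(P,casept)[0]-X0)/.025).round(2)
E
python3 - <<'E'
from h import *; import pickle
C=pickle.load(open("cams0.pkl","rb"))
X=onplane(C["side"],(336,188),.02); print(X,tocase(P,X))
X=onplane(C["scene"],(262,183),.02); print(X,tocase(P,X))
for q in [(.185,0,.223),(.185,0,.038),(.11,0,.038)]: print(q,units(q))
E
```

```text
[0.71999554 0.26042349 0.02      ] [ 0.21503173 -0.18518552  0.02      ]
[0.72391916 0.26953368 0.02      ] [ 0.22295883 -0.19114804  0.02      ]
(0.185, 0, 0.223) [-3.11  7.5   0.  ]
(0.185, 0, 0.038) [-3.11  7.5  -7.4 ]
(0.11, 0, 0.038) [-2.41  4.59 -7.4 ]
```

arm_command([
  [[-0.7,1.8,0],0.7],
  [[-1.4,3.6,0],1.4],
  [[-2.1,5.4,0],2.1],
  [[-2.8,7.0,0],2.73],
  [[-3.1,7.5,0],2.73],
], fingers=0.2, force=20)

```text
time: 0.95
position: [0.5452, 0.1911, 0.2226]
tool_rot: [-0.557, 0.436, -0.435, 0.557]
ft_force: [0.2, 0.4, -0.9]
grip_width: 0.0564
```

arm_command([
  [[0,0,-1.8],0],
  [[0,0,-3.6],0],
  [[0,0,-5.4],0],
  [[0,0,-7.2],0],
  [[0,0,-7.4],0],
])

```text
time: 1.45
position: [0.5435, 0.1863, 0.0324]
tool_rot: [0.559, -0.44, 0.435, -0.553]
ft_force: [0.1, -0.3, -1.0]
grip_width: 0.0522
```

```bash
cat > snap.py <<'E'
import sys; from h import *
tag=sys.argv[1]
for a in sys.argv[2:]:
    n,*r=a.split(":"); im=camera(n)["pixels"][:,:,::-1]
    if r:
        x0,y0,x1,y1=map(int,r[0].split(",")); im=im[y0:y1,x0:x1]; f=min(790/(x1-x0),590/(y1-y0)); im=cv2.resize(im,None,fx=f,fy=f,interpolation=cv2.INTER_CUBIC); print(n,"scale",f)
    cv2.imwrite(f"pics/{n}_{tag}.png",im)
o=get_obs(); print(o["time"],o["position"].round(4),"case",tocase(P,o["position"]).round(4),"F",o["ft_force"].round(1),o["grip_width"].round(4),o["q"].round(2))
E
python3 snap.py 1 side:210,100,450,280
```

```text
side scale 3.2777777777777777Traceback (most recent call last):
  File "snap.py", line 8, in <module>
    o=get_obs(); print(o["time"],o["position"].round(4),"case",tocase(P,o["position"]).round(4),"F",o["ft_force"].round(1),o["grip_width"].round(4),o["q"].round(2))
                                                                                                                           ^^^^^^^^^^^^^^^^^^^^^
AttributeError: 'float' object has no attribute 'round'
```

View pics/side_1.png

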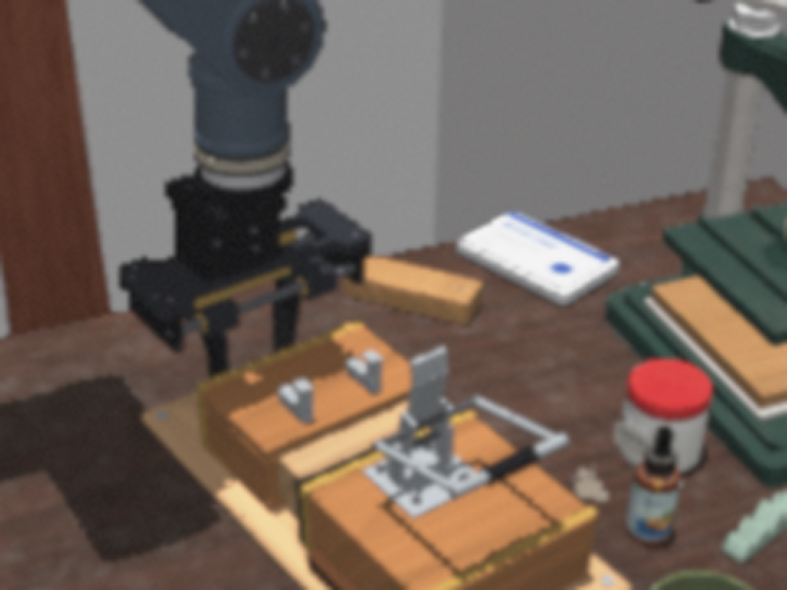

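```bash
sed -i 's/o\["grip_width"\].round(4)/round(float(o["grip_width"]),4)/' snap.py; python3 snap.py 1b wrist
```

```text
1.55 [0.5472 0.187  0.0368] case [1.845e-01 1.000e-04 3.680e-02] F [-0.2  0.4  0.9] 0.0521 [ 0.14  0.73  1.68 -0.    0.73 -0.1 ]
```

View pics/wrist_1b.png

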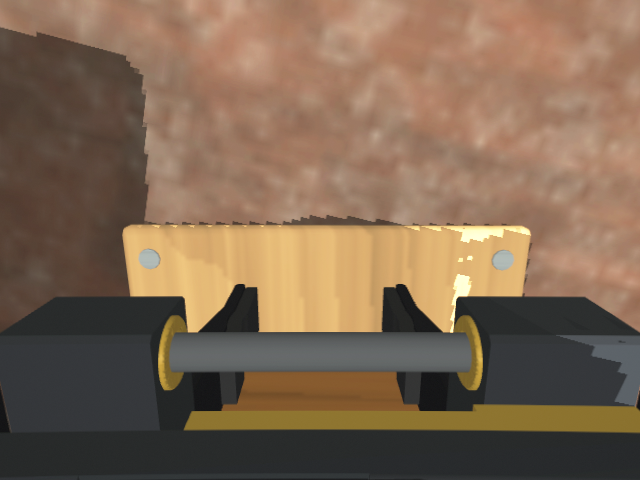

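arm_command([
  [[0.1,-0.4,0],0],
  [[0.19,-0.8,0],0],
  [[0.29,-1.2,0],0],
  [[0.37,-1.5,0],0],
  [[0.42,-1.75,0],0],
])

```text
time: 2.05
position: [0.5594, 0.1442, 0.04]
tool_rot: [-0.554, 0.437, -0.438, 0.557]
ft_force: [-0.9, 7.5, 5.1]
grip_width: 0.0523
```

```bash
python3 snap.py 2 wrist
```

```text
2.1 [0.5596 0.1432 0.0399] case [ 0.1389 -0.0016  0.0399] F [-0.1  3.2  2.8] 0.0517 [ 0.06  0.73  1.69  0.    0.72 -0.18]
```

arm_command([
  [[0.08,-0.31,0],0],
  [[0.13,-0.54,0],0],
  [[0.17,-0.7,0],0],
  [[0.2,-0.82,0],0],
  [[0.23,-0.94,0],0],
])

```text
time: 2.6
position: [0.5639, 0.1228, 0.0395]
tool_rot: [-0.553, 0.438, -0.437, 0.557]
ft_force: [-2.6, 18.7, 5.4]
grip_width: 0.0522
```

```bash
python3 snap.py 3 scene:200,150,420,310 side:210,100,450,280
```

```text
scene scale 3.590909090909091
side scale 3.2777777777777777
2.7 [0.5639 0.1226 0.0395] case [ 0.118  -0.001   0.0395] F [-1.8 12.2  5.4] 0.0522 [ 0.02  0.73  1.69  0.01  0.72 -0.22]
```

View pics/scene_3.png

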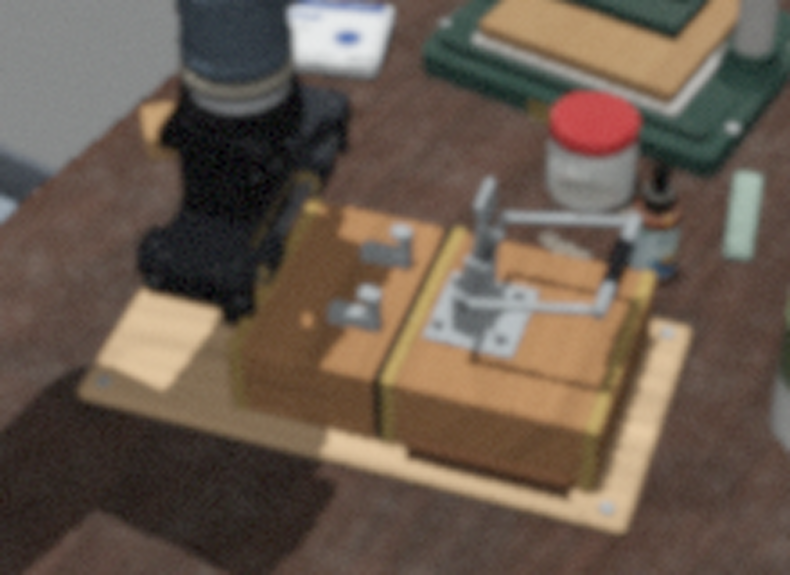

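View pics/side_3.png

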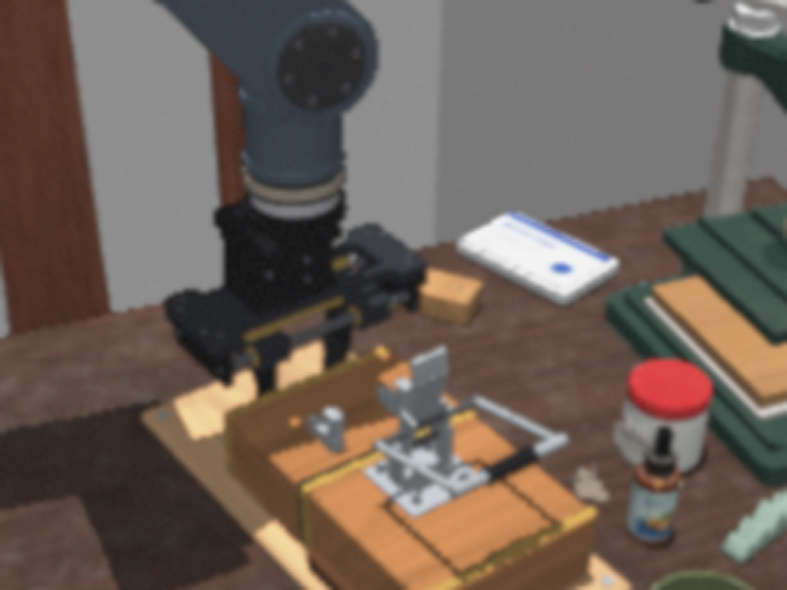

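arm_command([
  [[0.02,-0.08,0],0],
  [[0.02,-0.08,0],0],
])

```text
time: 2.9
position: [0.5641, 0.122, 0.0395]
tool_rot: [-0.553, 0.439, -0.437, 0.557]
ft_force: [-2.0, 17.2, 5.5]
grip_width: 0.0518
```

```bash
python3 snap.py 4
```

```text
2.9 [0.5641 0.122  0.0395] case [ 0.1173 -0.001   0.0395] F [-2.  17.2  5.5] 0.0518 [ 0.02  0.73  1.69  0.01  0.72 -0.23]
```

arm_command([
  [[-0.28,1.17,0],0],
  [[-0.28,1.17,1.9],0],
  [[-0.28,1.17,3.8],-1.5],
  [[-0.28,1.17,5.7],-3],
  [[-0.28,1.17,7.6],-4.5],
])

```text
time: 3.4
position: [0.5572, 0.1466, 0.2305]
tool_rot: [0.458, -0.538, 0.539, -0.459]
ft_force: [0.8, -0.5, -0.4]
grip_width: 0.0522
```

arm_command([
  [[0.4,-1.7,0.5],-1.5],
  [[0.8,-3.4,0.5],-3],
  [[1.2,-5.1,0.5],-4.5],
  [[1.6,-6.8,0.5],-6],
  [[2.0,-8.5,0.5],-7.5],
])

```text
time: 3.9
position: [0.6072, -0.0678, 0.2415]
tool_rot: [0.26, -0.657, 0.658, -0.261]
ft_force: [1.8, 0.7, -0.2]
grip_width: 0.0523
```

arm_command([
  [[0.4,-1.5,0],-1.5],
  [[0.57,-2.14,0],-3],
  [[0.57,-2.14,0],-4.5],
  [[0.57,-2.14,0],-6],
  [[0.57,-2.14,0],-6],
])

```text
time: 4.4
position: [0.6212, -0.1199, 0.241]
tool_rot: [0.083, -0.702, 0.703, -0.084]
ft_force: [-0.0, -0.5, 1.3]
grip_width: 0.0523
```

```bash
python3 snap.py 5 wrist scene:200,100,460,290 side:230,80,490,270
```

```text
scene scale 3.0384615384615383
side scale 3.0384615384615383
4.55 [ 0.6213 -0.1189  0.2407] case [-1.302e-01  2.000e-04  2.407e-01] F [ 0.2 -0.1 -0.6] 0.0521 [-0.37  0.52  1.39 -0.    1.23  0.97]
```

View pics/wrist_5.png

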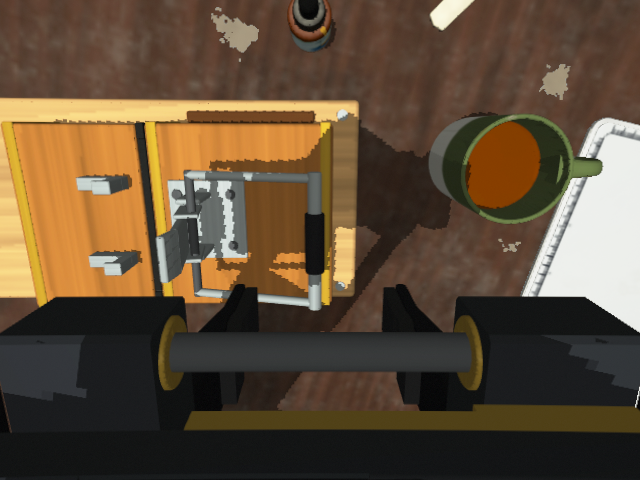

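View pics/scene_5.png

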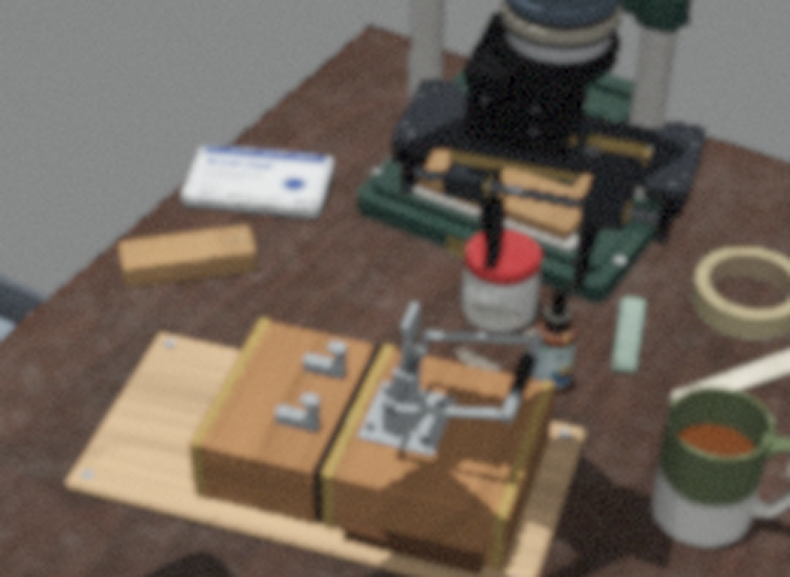

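View pics/side_5.png

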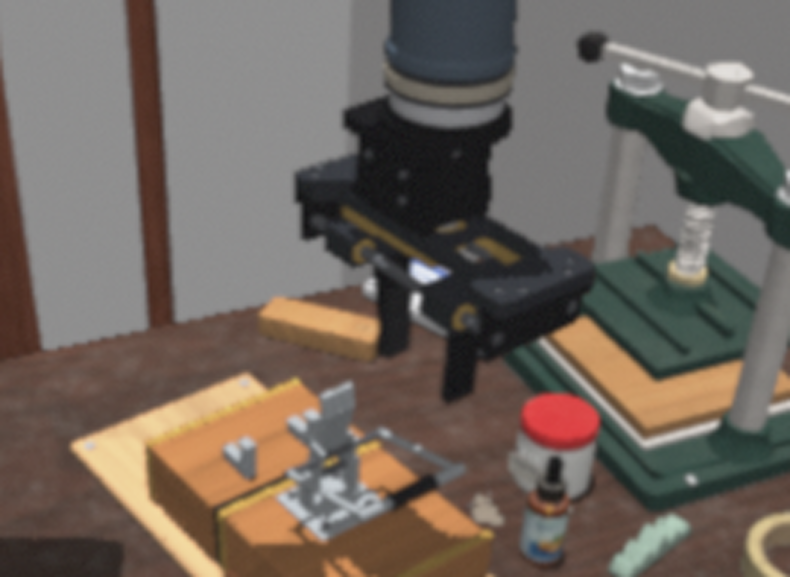

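Run:
```python
from h import *
c=camera("wrist")
for z in (.138,.142,.146):
  X=onplane(c,(315,243),z); print(z,X,tocase(P,X))
X=onplane(c,(158,180),.07);print(tocase(P,onplane(c,(158,200),.07)), tocase(P,onplane(c,(315,125),.07)))
print("hooks",tocase(P,onplane(c,(104,184),.097)),tocase(P,onplane(c,(113,263),.097)))
```

```text
0.138 [ 0.61964346 -0.11535238  0.138     ] [-0.12645312  0.00100293  0.138     ]
0.142 [ 0.62076221 -0.11512257  0.142     ] [-1.26493790e-01 -1.38448075e-04  1.42000000e-01]
0.146 [ 0.62188095 -0.11489277  0.146     ] [-0.12653446 -0.00127983  0.146     ]
[-0.00037843 -0.01507427  0.07      ] [-0.12584963 -0.07331385  0.07      ]
hooks [ 0.02661158 -0.03140815  0.097     ] [0.02819194 0.0288847  0.097     ]
```

arm_command([
  [[-0.02,0.06,-1.5],0],
  [[-0.02,0.06,-3],0],
  [[-0.02,0.06,-4],0],
  [[-0.02,0.06,-4.35],0],
  [[-0.02,0.06,-4.35],0],
])

```text
time: 5.1
position: [0.6203, -0.1166, 0.1302]
tool_rot: [-0.085, 0.702, -0.702, 0.084]
ft_force: [0.9, 0.2, 0.5]
grip_width: 0.0522
```

arm_command([
  [[0,0,0],0],
  [[0,0,0],0],
  [[0,0,0],0],
  [[0,0,0],0],
], fingers=-1, force=15)

```text
time: 5.5
position: [0.6215, -0.1172, 0.1324]
tool_rot: [0.083, -0.702, 0.702, -0.085]
ft_force: [0.8, -0.0, -0.0]
grip_width: 0.0277
```

```bash
python3 snap.py 6 wrist scene:200,100,460,290 side:230,80,490,270
```

```text
scene scale 3.0384615384615383
side scale 3.0384615384615383
5.65 [ 0.6211 -0.117   0.1318] case [-1.284e-01 -1.000e-04  1.318e-01] F [ 0.2 -0.3  0.3] 0.0161 [-0.36  0.64  1.49  0.    1.    0.97]
```

View pics/scene_6.png

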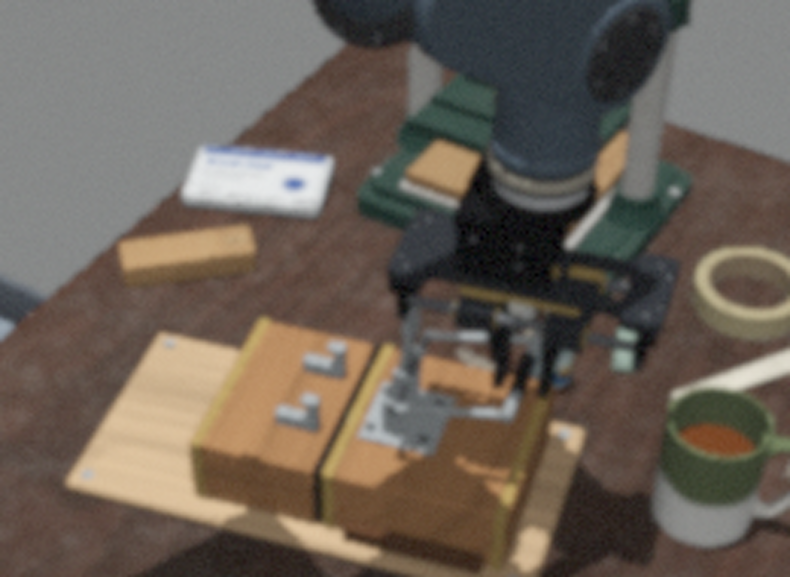

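View pics/side_6.png

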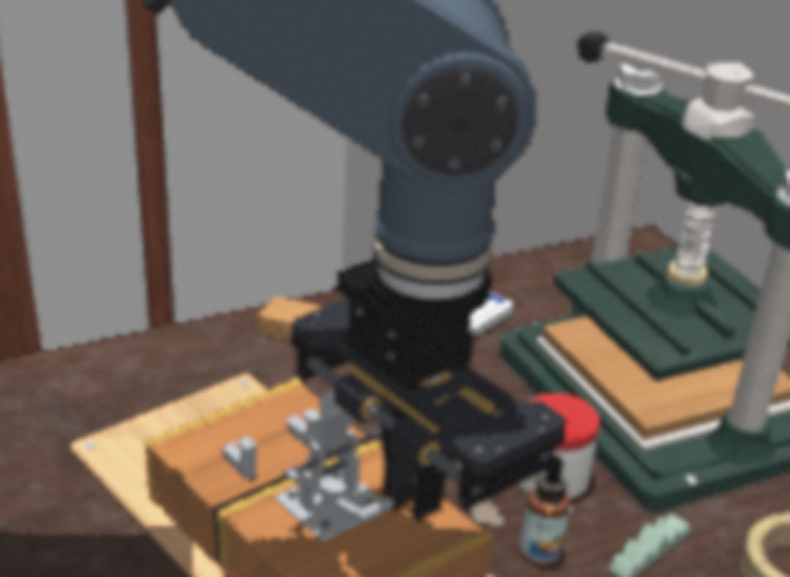

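arm_command([
  [[0,0,0],0],
  [[0,0,0],0],
])

```text
time: 5.85
position: [0.621, -0.1169, 0.1314]
tool_rot: [-0.084, 0.702, -0.702, 0.084]
ft_force: [0.3, 1.2, 0.6]
grip_width: 0.0125
```

```bash
python3 snap.py 7
python3 - <<'E'
from h import *
# arc plan for TCP: pin at q; bar = pin+86.5*(cos a, sin a); TCP 10mm below
o=get_obs(); cur=tocase(P,o["position"])
q=1.5
pin=np.array([-.04-.022*np.cos(q)-.003*np.sin(q),.1+.022*np.sin(q)-.003*np.cos(q)])
base=T(P,[cur[0],0,cur[2]])[0]
bar=np.array([cur[0],cur[2]+.010]); print("pin",pin,"bar",bar,"dist",np.hypot(*(bar-pin)))
a0=np.arctan2(*(bar-pin)[::-1]); R=np.hypot(*(bar-pin))
for a in np.arange(a0,.2,-.2):
  b=pin+R*np.array([np.cos(a),np.sin(a)])
  w=T(P,[b[0],0,b[1]-.010])[0]-base
  print(round(a,2),b.round(4),(w/.025).round(2))
E
```

```text
5.85 [ 0.621  -0.1169  0.1314] case [-0.1282  0.      0.1314] F [0.3 1.2 0.6] 0.0125 [-0.36  0.65  1.49  0.    1.    0.97]
pin [-0.0445487   0.12173268] bar [-0.1282473   0.14137655] dist 0.08597288207346925
2.91 [-0.1282  0.1414] [ 0. -0.  0.]
2.71 [-0.1227  0.1576] [-0.05  0.22  0.65]
2.51 [-0.114   0.1724] [-0.13  0.55  1.24]
2.31 [-0.1025  0.1852] [-0.24  1.    1.75]
2.11 [-0.0888  0.1955] [-0.37  1.53  2.16]
1.91 [-0.0732  0.2028] [-0.52  2.14  2.46]
1.71 [-0.0566  0.2069] [-0.68  2.79  2.62]
1.51 [-0.0394  0.2076] [-0.84  3.45  2.65]
1.31 [-0.0225  0.2048] [-1.    4.11  2.54]
1.11 [-0.0064  0.1988] [-1.15  4.74  2.3 ]
0.91 [0.0081 0.1897] [-1.29  5.3   1.93]
0.71 [0.0206 0.1778] [-1.4   5.79  1.46]
0.51 [0.0304 0.1638] [-1.5   6.17  0.9 ]
0.31 [0.0373 0.148 ] [-1.56  6.43  0.27]
```

arm_command([
  [[-0.05,0.22,0.65],0],
  [[-0.13,0.55,1.24],0],
  [[-0.24,1.0,1.75],0],
  [[-0.37,1.53,2.16],0],
  [[-0.52,2.14,2.46],0],
])

```text
time: 6.35
position: [0.6079, -0.0624, 0.1947]
tool_rot: [0.084, -0.702, 0.702, -0.085]
ft_force: [0.4, -0.8, -1.3]
grip_width: 0.0126
```

```bash
python3 snap.py 8 scene:200,100,460,290 side:230,80,490,270
```

```text
scene scale 3.0384615384615383
side scale 3.0384615384615383
6.45 [ 0.6078 -0.0612  0.195 ] case [-0.071  -0.0002  0.195 ] F [-1.  -2.3  4.3] 0.0129 [-0.28  0.54  1.5  -0.    1.1   1.05]
```

View pics/scene_8.png

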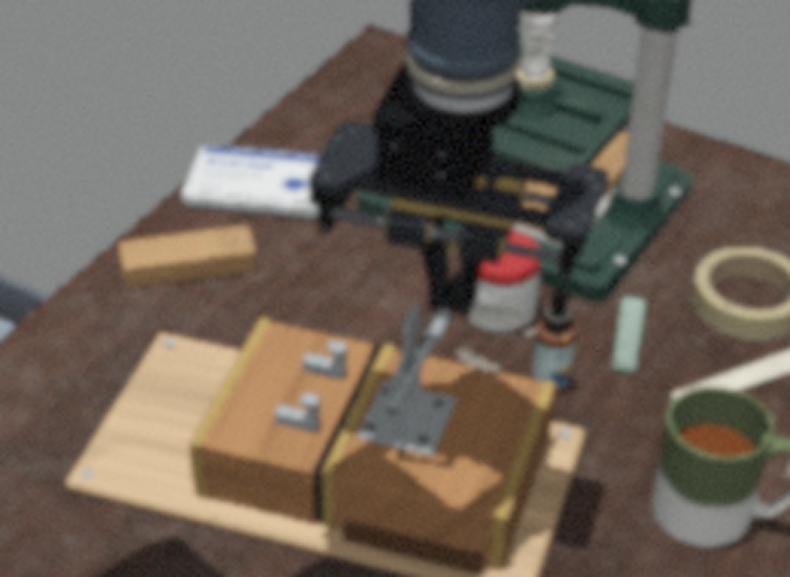

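Run:
```python
from h import *
base=T(P,[-.1282,0,.1314])[0]; off=np.array([-.52,2.14,2.46])
for a,q in [(1.71,1.5),(1.51,1.5),(1.31,1.5),(1.11,1.5),(.91,1.5),(.7,1.6),(.5,1.75),(.3,1.95),(.1,2.08),(-.05,2.15)]:
  pin=np.array([-.04-.022*np.cos(q)-.003*np.sin(q),.1+.022*np.sin(q)-.003*np.cos(q)])
  b=pin+.0865*np.array([np.cos(a),np.sin(a)])
  w=(T(P,[b[0],0,b[1]-.010])[0]-base)/.025-off
  print(a,q,b.round(4),w.round(2), "tipz",.1+.074*np.sin(q))
```

```text
1.71 1.5 [-0.0566  0.2074] [-0.16  0.65  0.18] tipz 0.17381462900870004
1.51 1.5 [-0.0393  0.2081] [-0.32  1.32  0.21] tipz 0.17381462900870004
1.31 1.5 [-0.0222  0.2053] [-0.48  1.98  0.1 ] tipz 0.17381462900870004
1.11 1.5 [-0.0061  0.1992] [-0.63  2.61 -0.15] tipz 0.17381462900870004
0.91 1.5 [0.0085 0.19  ] [-0.77  3.18 -0.52] tipz 0.17381462900870004
0.7 1.6 [0.0238 0.1778] [-0.91  3.77 -1.  ] tipz 0.17396844662507138
0.5 1.75 [0.0369 0.1637] [-1.04  4.28 -1.57] tipz 0.17281496006867134
0.3 1.95 [0.048  0.1471] [-1.14  4.71 -2.23] tipz 0.1687430189102863
0.1 2.08 [0.0542 0.1293] [-1.2   4.95 -2.94] tipz 0.1646118404835562
-0.05 2.15 [0.0559 0.1157] [-1.22  5.02 -3.49] tipz 0.16193051051908883
```

arm_command([
  [[-0.16,0.65,0.18],0],
  [[-0.32,1.32,0.21],0],
  [[-0.48,1.98,0.1],0],
  [[-0.63,2.61,-0.15],0],
  [[-0.77,3.18,-0.52],0],
])

```text
time: 6.95
position: [0.5884, 0.018, 0.1799]
tool_rot: [-0.084, 0.703, -0.702, 0.084]
ft_force: [1.0, 0.6, 0.6]
grip_width: 0.0124
```

arm_command([
  [[-0.14,0.59,-0.48],0],
  [[-0.27,1.1,-1.05],0],
  [[-0.37,1.53,-1.71],0],
  [[-0.43,1.77,-2.42],0],
  [[-0.43,1.77,-2.42],0],
])

```text
time: 7.45
position: [0.578, 0.0608, 0.1163]
tool_rot: [0.085, -0.702, 0.702, -0.084]
ft_force: [1.4, -0.4, -0.3]
grip_width: 0.0122
```

```bash
python3 snap.py 9 scene:200,100,460,290 side:230,80,490,270 wrist
```

```text
scene scale 3.0384615384615383
side scale 3.0384615384615383
7.6 [0.578  0.0607 0.1187] case [ 5.450e-02 -1.000e-04  1.187e-01] F [ 2.6  0.8 -1.5] 0.0123 [-0.09  0.61  1.64  0.    0.9   1.24]
```

View pics/scene_9.png

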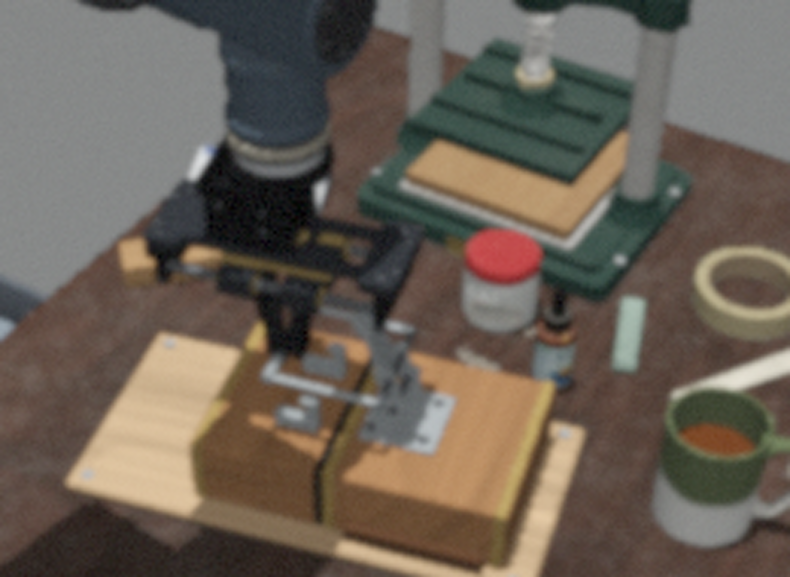

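View pics/side_9.png

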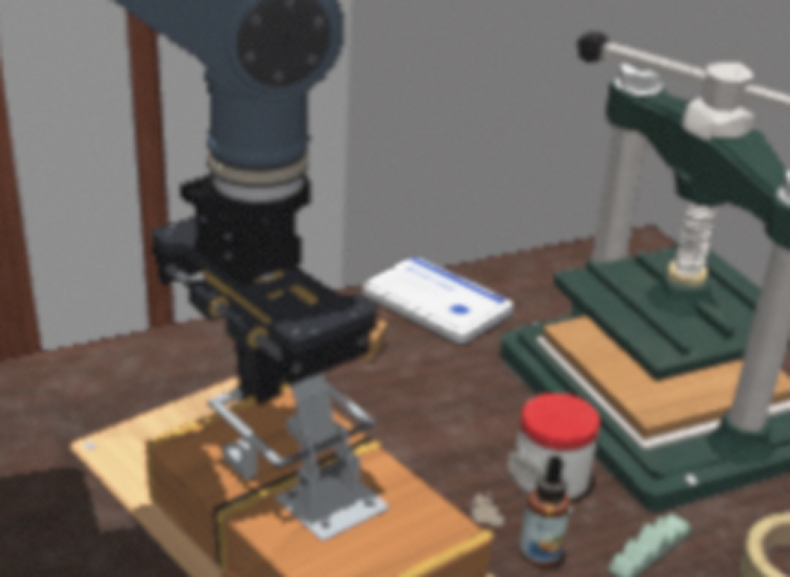

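View pics/wrist_9.png

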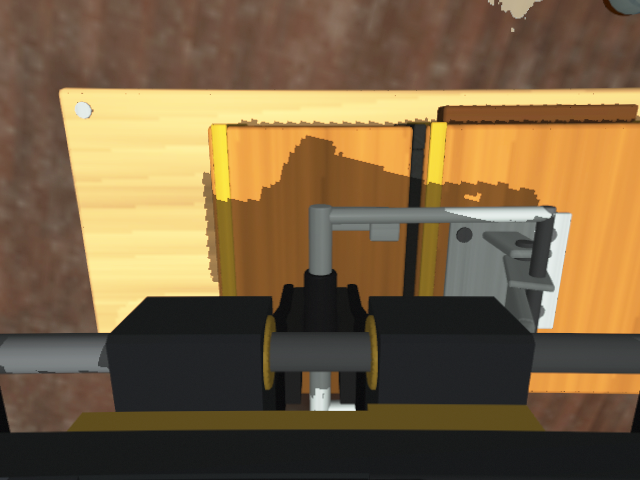

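arm_command([
  [[0.02,-0.1,-0.15],0],
  [[0.06,-0.25,-0.35],0],
  [[0.06,-0.25,-0.35],0],
])

```text
time: 7.9
position: [0.5793, 0.0553, 0.1103]
tool_rot: [-0.083, 0.703, -0.701, 0.084]
ft_force: [1.1, 5.2, -0.1]
grip_width: 0.0123
```

```bash
python3 snap.py 10 scene:240,170,360,260 side:270,160,390,250
```

```text
scene scale 6.555555555555555
side scale 6.555555555555555
8.0 [0.5793 0.0553 0.1106] case [ 4.890e-02 -1.000e-04  1.106e-01] F [1.5 4.1 0.4] 0.0123 [-0.1   0.62  1.64  0.    0.88  1.23]
```

View pics/scene_10.png

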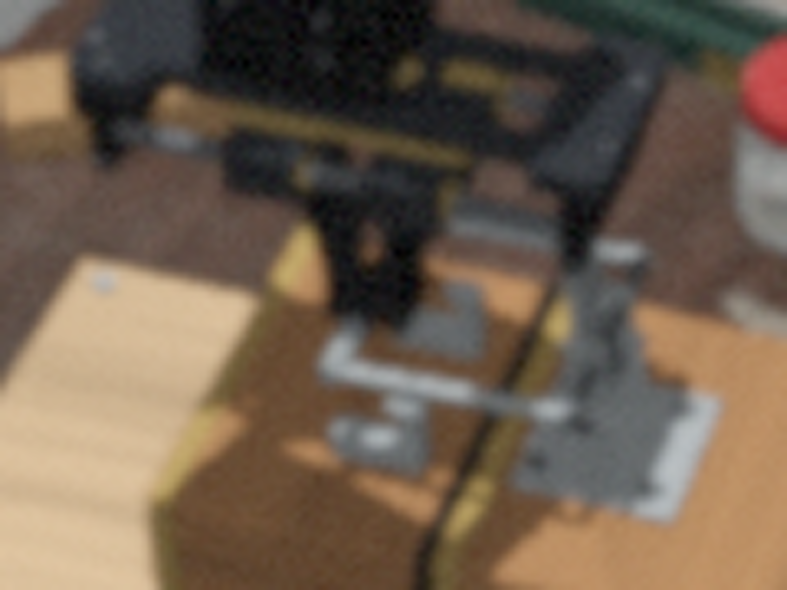

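View pics/side_10.png

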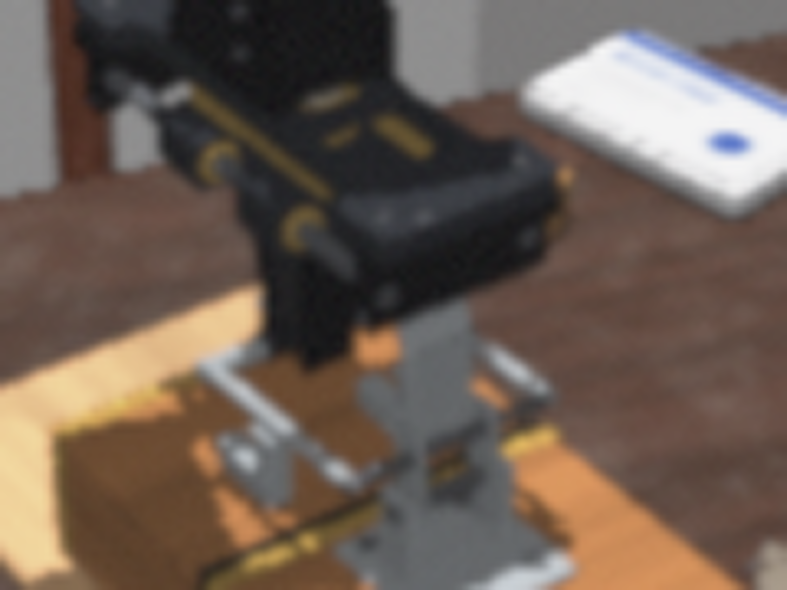

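arm_command([
  [[0,0,0],0],
  [[0,0,0],0],
  [[0,0,0],0],
  [[0,0,0.5],0],
  [[0,0,2.0],0],
], fingers=-0.2)

```text
time: 8.5
position: [0.5766, 0.0539, 0.1585]
tool_rot: [-0.087, 0.703, -0.702, 0.081]
ft_force: [-0.2, 0.3, 0.8]
grip_width: 0.0333
```

arm_command([
  [[-0.2,0.8,1.2],1.6],
  [[-0.3,1.2,2.0],3.2],
  [[-0.3,1.2,2.0],4.8],
  [[-0.3,1.2,2.0],6.4],
  [[-0.3,1.2,2.0],8],
])

```text
time: 9.0
position: [0.572, 0.0839, 0.212]
tool_rot: [0.321, -0.63, 0.63, -0.321]
ft_force: [-0.2, -0.1, 0.7]
grip_width: 0.0348
```

```bash
python3 snap.py 11 scene:240,170,360,260 side:270,160,390,250 wrist
```

```text
scene scale 6.555555555555555
side scale 6.555555555555555
9.15 [0.572  0.0839 0.2114] case [0.0784 0.0003 0.2114] F [-0.7  0.1  0.1] 0.0347 [-0.05  0.48  1.57 -0.    1.1   0.59]
```

View pics/scene_11.png

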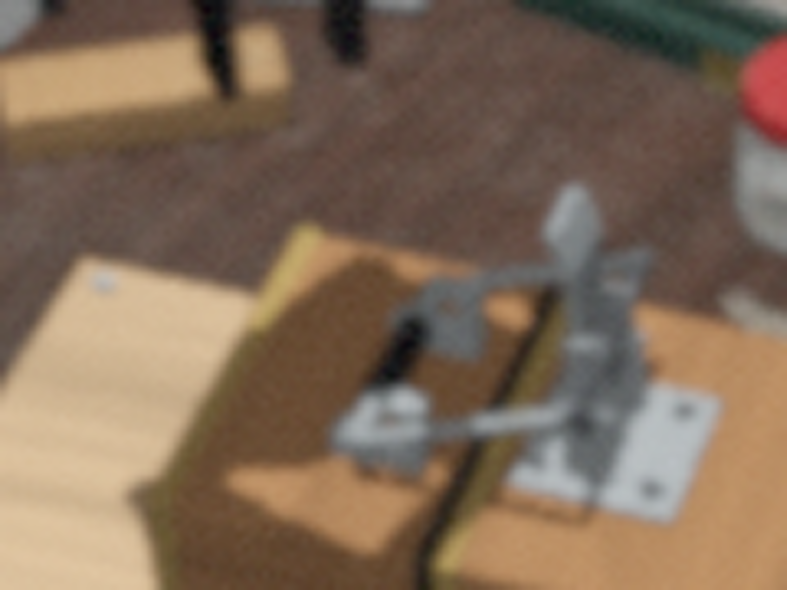

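View pics/side_11.png

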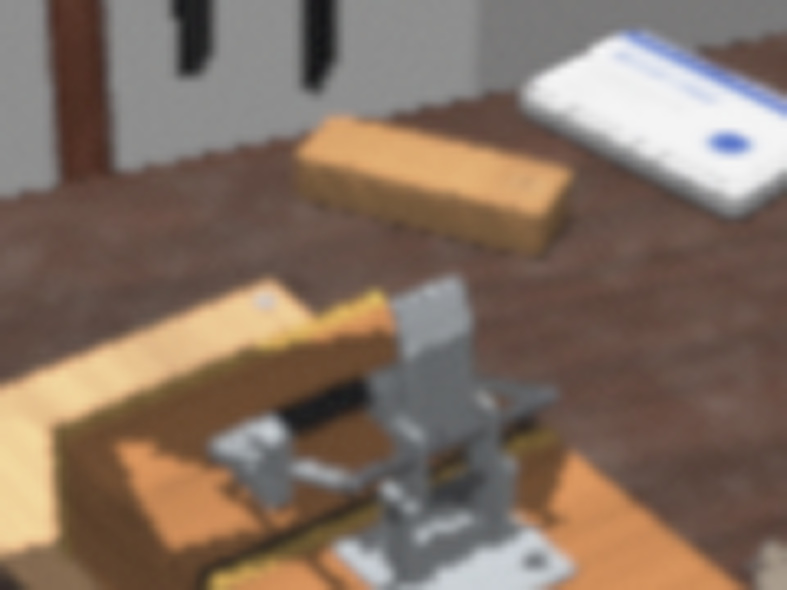

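View pics/wrist_11.png

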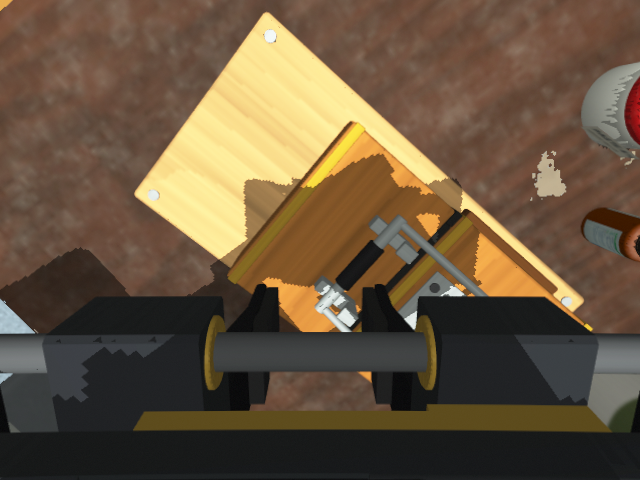

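Run:
```python
from h import *; import pickle
C=pickle.load(open("cams0.pkl","rb"))
for n,a,b in [("bar",(301.3,223.4),(319.1,221.8)),("tip",(327.7,198.7),(335.6,203.8))]:
    X,r=tri([(C["scene"],a),(C["side"],b)]); print(n,tocase(P,X),np.round(r,1))
```

```text
bar [0.03706638 0.00043297 0.08971596] [[ 0.   0.7]
 [ 0.3 -0.7]]
tip [-0.02720745  0.0009376   0.18094754] [[-0.   1.6]
 [ 0.6 -1.5]]
```

arm_command([
  [[0,0,0],1.6],
  [[0,0,0],3.2],
  [[0,0,0],4.8],
  [[0.2,-0.9,0],6.4],
  [[0.45,-1.87,0],8],
], fingers=-1)

```text
time: 9.65
position: [0.583, 0.0374, 0.2109]
tool_rot: [0.517, -0.483, 0.483, -0.517]
ft_force: [0.4, -0.3, -0.1]
grip_width: 0.0042
```

arm_command([
  [[0,0,-0.5],1.6],
  [[0,0,-1.5],2],
  [[0,0,-2.4],2],
  [[0,0,-2.4],2],
])

```text
time: 10.05
position: [0.5808, 0.0372, 0.148]
tool_rot: [0.557, -0.44, 0.436, -0.554]
ft_force: [0.1, -0.6, 0.3]
grip_width: 0.0004
```

```bash
python3 snap.py 12 scene:240,150,360,240 side:270,130,390,220
```

```text
scene scale 6.555555555555555
side scale 6.555555555555555
10.15 [0.5833 0.0372 0.1508] case [0.0303 0.0003 0.1508] F [ 0.3 -0.3 -0.3] 0.0005 [-0.13  0.56  1.6  -0.    0.97 -0.36]
```

View pics/scene_12.png

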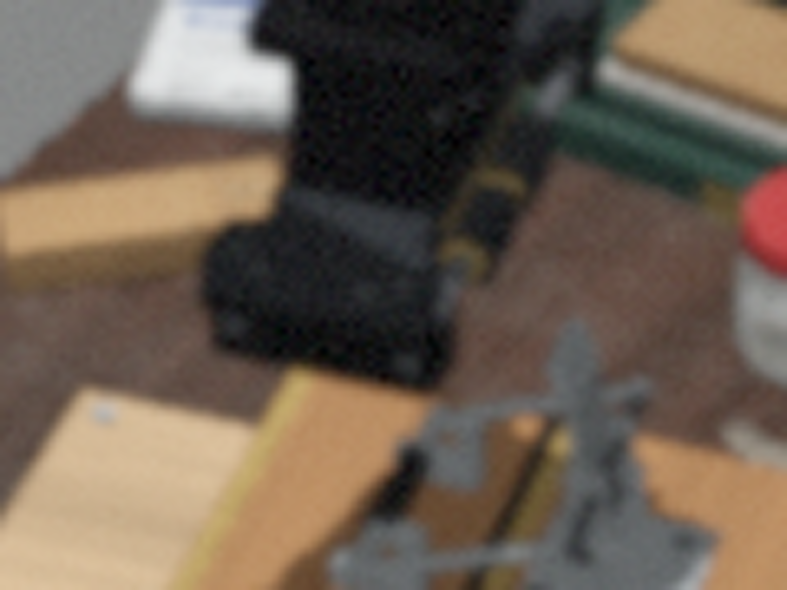

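View pics/side_12.png

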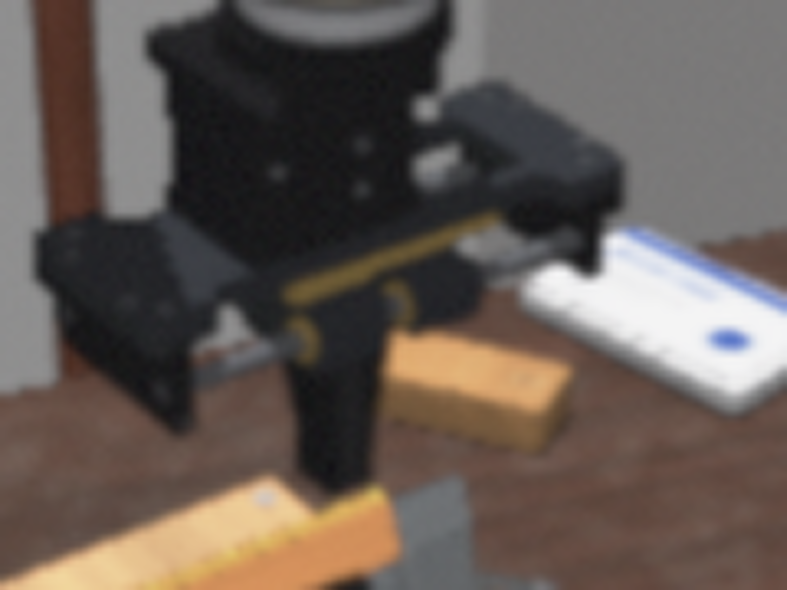

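Run:
```python
from h import *
b=T(P,[.0303,0,.1508])[0]
prev=None
for q in [1.74,1.6,1.4,1.2,1.0,.8,.6,.45,.3,.2,.1,0,-.05]:
  d=np.array([-np.cos(q),np.sin(q)]);n=np.array([np.sin(q),np.cos(q)])
  c=np.array([-.04,.1])+.06*d+.0055*n+[.0095,0]
  w=(T(P,[c[0],0,c[1]])[0]-b)/.025
  print(q,c.round(4),w.round(2))
```

```text
1.74 [-0.015   0.1582] [ 0.43 -1.76  0.3 ]
1.6 [-0.0233  0.1598] [ 0.51 -2.08  0.36]
1.4 [-0.0353  0.1601] [ 0.62 -2.55  0.37]
1.2 [-0.0471  0.1579] [ 0.73 -3.01  0.28]
1.0 [-0.0583  0.1535] [ 0.84 -3.44  0.11]
0.8 [-0.0684  0.1469] [ 0.93 -3.83 -0.16]
0.6 [-0.0769  0.1384] [ 1.01 -4.17 -0.5 ]
0.45 [-0.0821  0.1311] [ 1.06 -4.37 -0.79]
0.3 [-0.0862  0.123 ] [ 1.1  -4.53 -1.11]
0.2 [-0.0882  0.1173] [ 1.12 -4.61 -1.34]
0.1 [-0.0897  0.1115] [ 1.13 -4.66 -1.57]
0 [-0.0905  0.1055] [ 1.14 -4.7  -1.81]
-0.05 [-0.0907  0.1025] [ 1.14 -4.7  -1.93]
```

arm_command([
  [[0.25,-1.0,0.2],0],
  [[0.43,-1.76,0.3],0],
  [[0.51,-2.08,0.36],0],
  [[0.57,-2.32,0.36],0],
  [[0.62,-2.55,0.37],0],
])

```text
time: 10.65
position: [0.5992, -0.0262, 0.1605]
tool_rot: [-0.555, 0.437, -0.437, 0.556]
ft_force: [-0.1, 1.1, -0.4]
grip_width: 0.0007
```

```bash
python3 snap.py 13 scene:240,160,360,250 side:270,160,390,250 wrist
```

```text
scene scale 6.555555555555555
side scale 6.555555555555555
10.8 [ 0.5986 -0.0266  0.1599] case [-0.0352  0.0005  0.1599] F [ 0.1  0.  -0.5] 0.0005 [-0.23  0.57  1.56 -0.    1.01 -0.47]
```

View pics/scene_13.png

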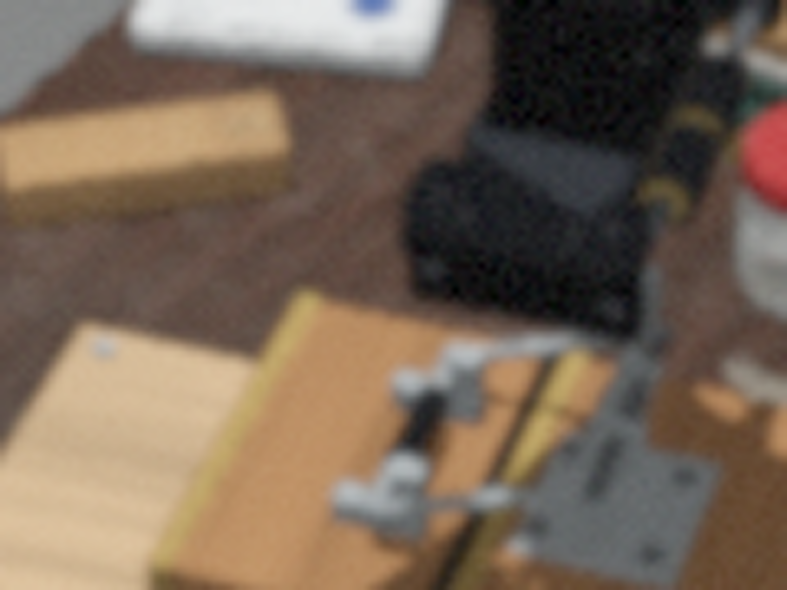

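View pics/side_13.png

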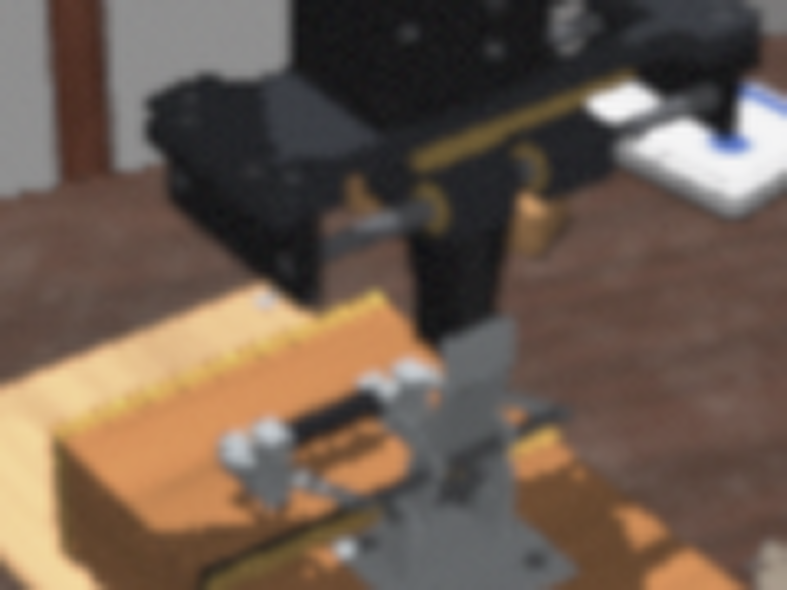

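View pics/wrist_13.png

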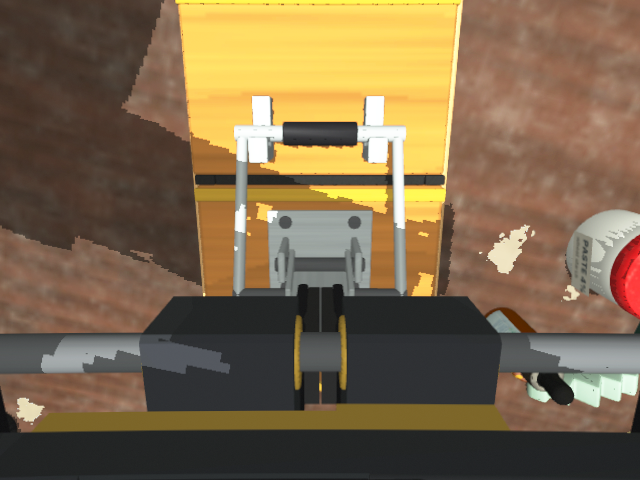

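```bash
python3 snap.py 13b wrist:220,80,420,220
```

```text
wrist scale 3.95
10.85 [ 0.5984 -0.0264  0.1598] case [-0.035   0.0006  0.1598] F [ 0.2  0.5 -0.1] 0.0007 [-0.23  0.57  1.56 -0.    1.01 -0.47]
```

View pics/wrist_13b.png

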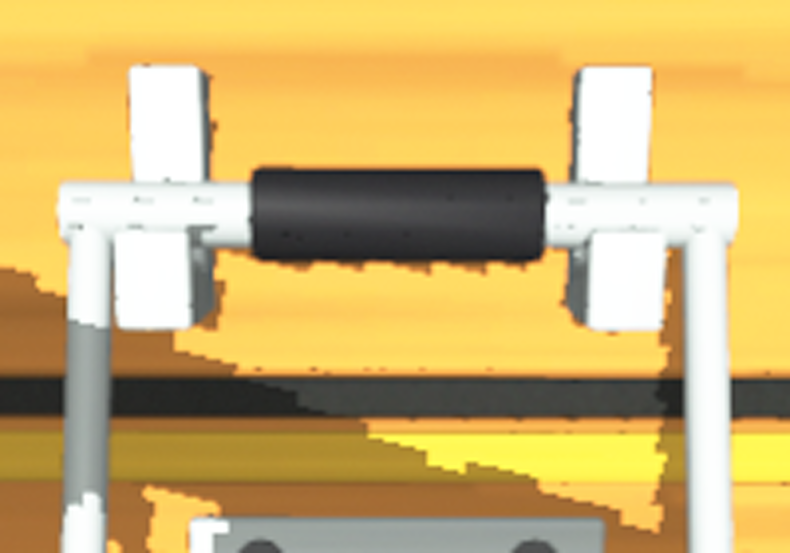

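arm_command([
  [[0.06,-0.23,-0.04],0],
  [[0.11,-0.46,-0.09],0],
  [[0.17,-0.68,-0.17],0],
  [[0.22,-0.89,-0.26],0],
  [[0.22,-0.89,-0.26],0],
])

```text
time: 11.35
position: [0.6036, -0.049, 0.1524]
tool_rot: [0.556, -0.438, 0.436, -0.555]
ft_force: [-1.1, 3.0, -1.2]
grip_width: 0.0004
```

```bash
python3 snap.py 14 scene:240,160,360,250 wrist
```

```text
scene scale 6.555555555555555
11.45 [ 0.6039 -0.0491  0.153 ] case [-0.0584  0.0007  0.153 ] F [-1.7  2.4  0.3] 0.0006 [-0.27  0.59  1.55 -0.    1.01 -0.5 ]
```

View pics/scene_14.png

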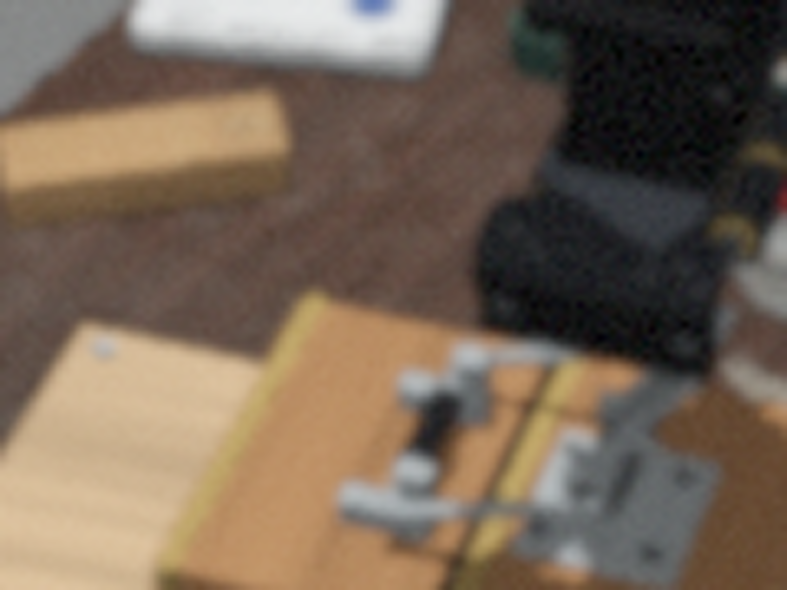

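View pics/wrist_14.png

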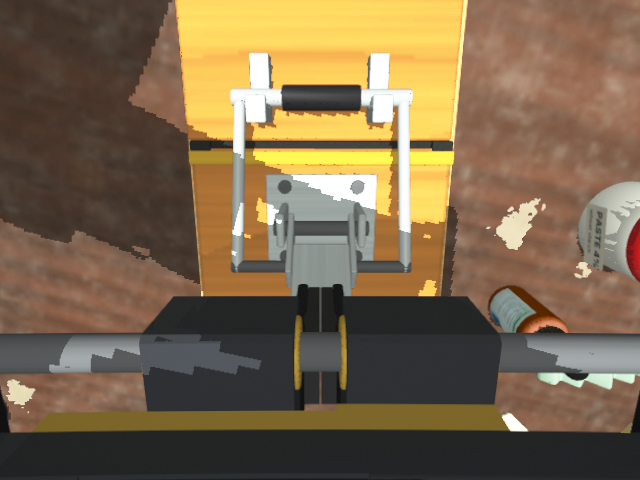

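arm_command([
  [[0.05,-0.2,-0.13],0],
  [[0.09,-0.39,-0.27],0],
  [[0.13,-0.57,-0.43],0],
  [[0.17,-0.73,-0.61],0],
  [[0.2,-0.84,-0.75],0],
])

```text
time: 11.95
position: [0.6097, -0.0707, 0.1343]
tool_rot: [0.556, -0.437, 0.437, -0.556]
ft_force: [-2.2, 2.4, 1.0]
grip_width: 0.0005
```

arm_command([
  [[0.02,-0.09,-0.15],0],
  [[0.06,-0.25,-0.47],0],
  [[0.08,-0.33,-0.7],0],
  [[0.1,-0.38,-0.93],0],
  [[0.1,-0.4,-1.1],0],
])

```text
time: 12.45
position: [0.6125, -0.0807, 0.1071]
tool_rot: [0.556, -0.436, 0.438, -0.556]
ft_force: [-2.8, 0.4, 19.3]
grip_width: 0.0009
```

```bash
python3 snap.py 15 scene:240,160,360,250 side:270,160,390,250 wrist
```

```text
scene scale 6.555555555555555
side scale 6.555555555555555
12.6 [ 0.6125 -0.0806  0.1079] case [-0.091  -0.0002  0.1079] F [-1.3  0.4  4.8] 0.0004 [-0.31  0.66  1.55 -0.    0.93 -0.55]
```

View pics/scene_15.png

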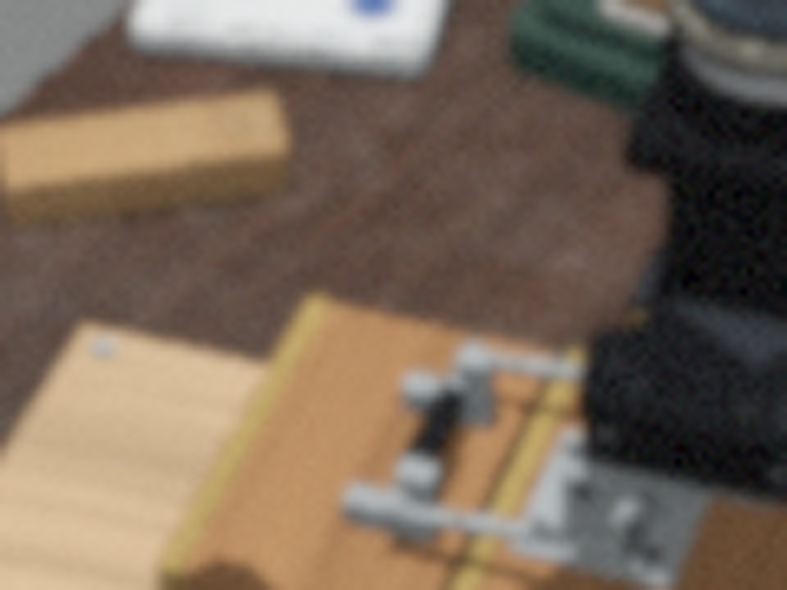

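View pics/side_15.png

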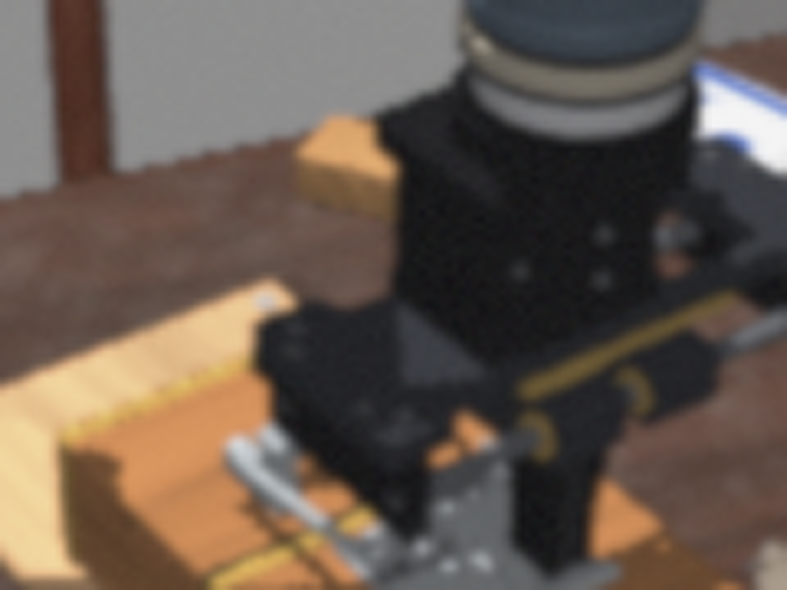

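View pics/wrist_15.png

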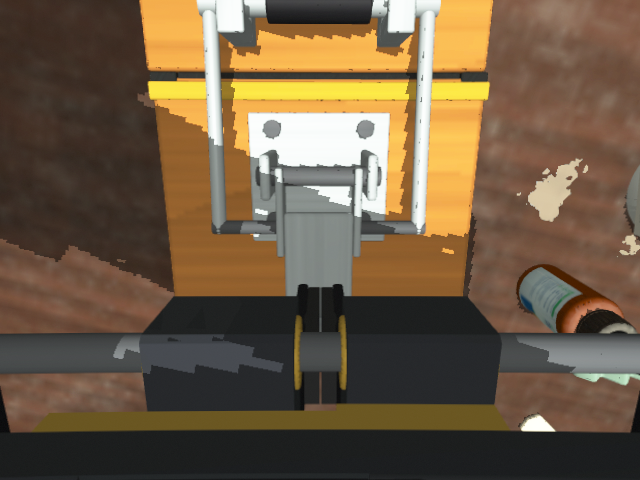

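arm_command([
  [[0,0,-0.12],0],
  [[0,0,-0.12],0],
])

```text
time: 12.8
position: [0.6126, -0.0806, 0.1072]
tool_rot: [0.556, -0.436, 0.438, -0.556]
ft_force: [-4.3, 1.4, 16.5]
grip_width: 0.0004
```

arm_command([
  [[0,0,-0.12],0],
  [[0,0,-0.12],0],
])

```text
time: 13.0
position: [0.6127, -0.0807, 0.1066]
tool_rot: [0.556, -0.435, 0.438, -0.556]
ft_force: [-8.1, 0.8, 28.7]
grip_width: 0.0002
```

arm_command([
  [[0,0,0.3],0],
  [[0,0,1.2],0],
  [[0,0,3],0],
  [[0,0,4.8],0],
  [[0,0,6],0],
])

```text
time: 13.5
position: [0.6131, -0.0804, 0.2543]
tool_rot: [-0.555, 0.435, -0.439, 0.556]
ft_force: [0.4, 1.3, 0.4]
grip_width: 0.0003
```

arm_command([
  [[0.3,-1.5,0.5],0],
  [[0.3,-3.2,0.5],0],
  [[0.3,-4.5,0.5],0],
  [[0.3,-4.5,0.5],0],
], fingers=0)

```text
time: 13.9
position: [0.6195, -0.1973, 0.2634]
tool_rot: [0.555, -0.437, 0.439, -0.554]
ft_force: [-0.3, -0.2, 0.2]
grip_width: 0.0247
```

```bash
python3 snap.py 16 scene:220,170,380,290 side:240,170,400,290 wrist
python3 - <<'E'
from h import *
for n in("scene","side"): cv2.imwrite(f"pics/{n}_16f.png",camera(n)["pixels"][:,:,::-1])
E
```

```text
scene scale 4.916666666666667
side scale 4.916666666666667
14.05 [ 0.6189 -0.1919  0.263 ] case [-0.2007  0.0198  0.263 ] F [-0.3  0.  -0.2] 0.0365 [-0.47  0.52  1.32  0.    1.3  -0.71]
```

View pics/scene_16.png

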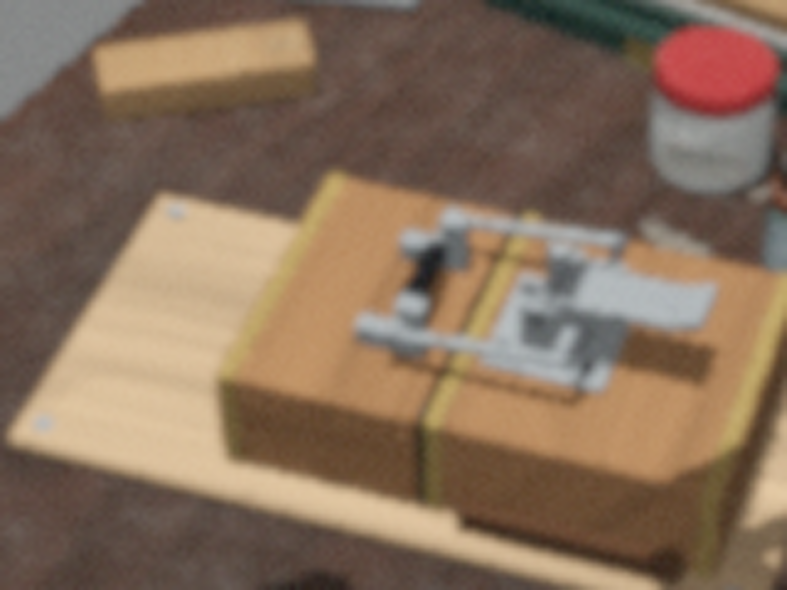

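View pics/side_16.png

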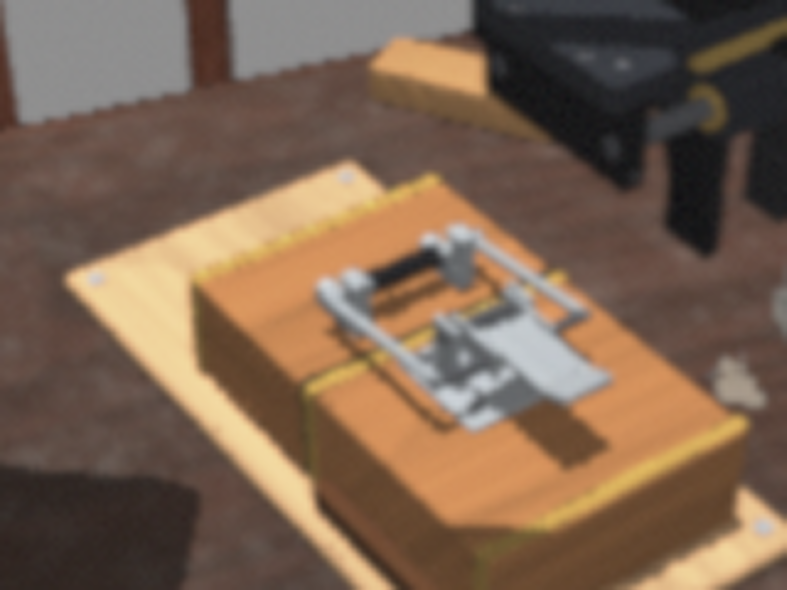

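View pics/scene_16f.png

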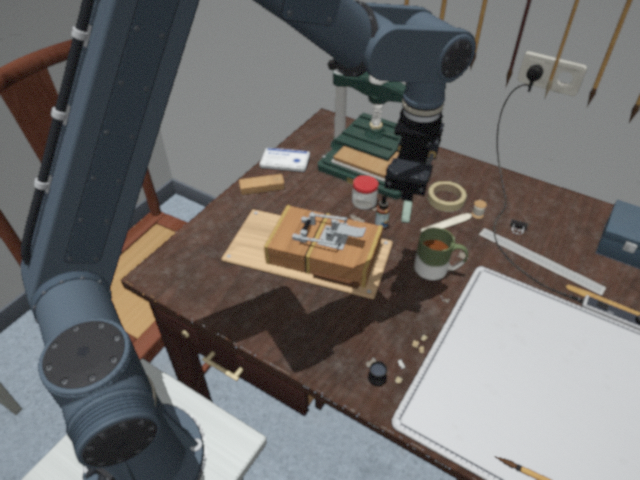

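View pics/wrist_16.png

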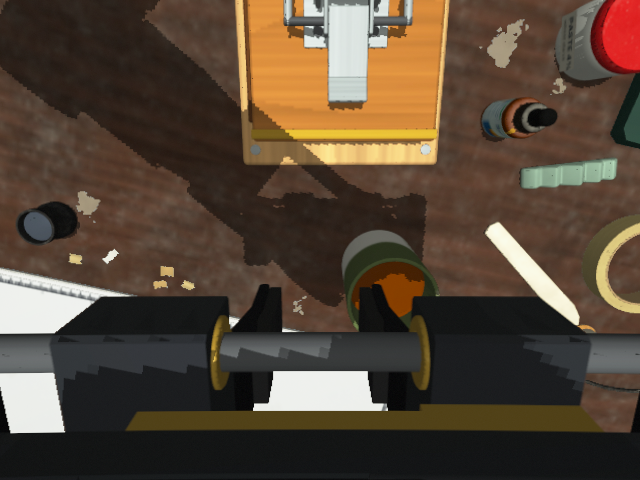

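The lever lies flat at scene crop (650,290). The bar is under both lips, the cap is flat and shut on the seal, and the mug, block and loupe are at the same pixels as at the start. The gripper is well clear, so I'll hand in.

```bash
python3 -c "
from rig import hand_in
print(hand_in())"
```

```text
the job is handed in; nothing more can be done
None
```

The book case is closed and handed in at about 14 s of the 58 s allowed. I did it in the order you asked:

- **Cap:** I pushed it home until the force rose to about 17–19 N, which showed it was against the seal.
- **Bail:** I pinched the roller and swung the bail over with the lever leaning to the cap. I let go with the bar beyond the hooks, and it dropped onto their feet.
- **Lever:** I pushed it back and down. The bar slid under both lips on the way. At the bottom the lever came up against a firm stop, with the fingertips at 106.6 mm and 29 N. That fits the handle lying flat at 104 mm.

**Last checks:** With the arm clear and the fingers empty, the pictures showed:
- the lever stayed flat;
- the bar was under both lips;
- the cap was flat and shut on the seal;
- the mug, the beech block and the loupe were where they started.

No check failed or disagreed. I judged the seal's squeeze only from the pictures and forces, not by measuring it.

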